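# Mirror the desk rack for a left-hander

## Task

The desk is being set up the other way round for a left-handed colleague. Move the four things from the full wooden rack into the empty grey rack, one to each lane, in the reverse order from left to right (the leftmost thing goes into the rightmost lane, and so on), and leave each flat on the lane's floor, the stamp standing upright, near the middle of its lane.

Things in the scene. Friction and masses are not known exactly. Their poses are not given: they have to be found in the camera images.
- eraser: pink block eraser in a sleeve, 42 x 23 x 14 mm, lying flat; origin at the centre of its underside, x along its 42 mm length, z up. Starts with its length roughly across the row (along the old rack's x), 20 g
- tape_roll: small roll of mending tape lying flat, 49 mm across, 18 mm high (grip it across the outside, its hole is solid); origin at the centre of its underside, z up, 40 g
- clip: black binder clip standing on its broad side: wedge body 30 mm long along its x, 22 mm wide along y at the foot, narrowing upward, 16 mm high (its thin wire handles reach to 38 mm along y and 24 mm high and offer no hold); grip its upright end faces at x = +-15 mm. Starts with x roughly along the old rack's x; origin at the centre of its underside, z up, 12 g
- stamp: wooden rubber stamp standing upright: base 30 (its x) x 42 (y) x 16 mm high, on it a round handle 22 mm across between 38 and 54 mm above its underside, 58 mm high over all; origin at the centre of its underside, z up, 60 g
- old_rack: the full rack: fixed wooden board 134 (x) x 270 (y) x 5 mm with low wooden side rails 16 mm high, lying on the table; origin at the centre of its underside, x away from the robot, +y to the left. Its four white trays lie side by side in a row at y = +96, +32, -32, -96 mm (left to right)
- new_rack: the empty rack: fixed grey plastic organiser, 126 (x) x 260 (y) mm; four open lanes side by side centred at x = 0 and y = +96, +32, -32, -96 mm (left to right), each 61 mm wide (y) and 118 mm long (x) inside; floor 6 mm, walls 14 mm above the table, dividers 3 mm thick; origin at the centre of its underside, x away from the robot, +y left
- tray_eraser: shallow white tray in the old rack in which the eraser starts; its place in the row tells where the eraser belongs. All four are alike and fixed: 120 (x) x 62 (y) mm outside, 114 x 58 mm inside, inner floor 3 mm and walls 11 mm above its origin, which is the centre of its underside, 5 mm above the table; axes as the old rack
- tray_tape_roll: shallow white tray in the old rack in which the roll of tape starts; its place in the row tells where the roll of tape belongs. All four are alike and fixed: 120 (x) x 62 (y) mm outside, 114 x 58 mm inside, inner floor 3 mm and walls 11 mm above its origin, which is the centre of its underside, 5 mm above the table; axes as the old rack
- tray_clip: shallow white tray in the old rack in which the binder clip starts; its place in the row tells where the binder clip belongs. All four are alike and fixed: 120 (x) x 62 (y) mm outside, 114 x 58 mm inside, inner floor 3 mm and walls 11 mm above its origin, which is the centre of its underside, 5 mm above the table; axes as the old rack
- tray_stamp: shallow white tray in the old rack in which the rubber stamp starts; its place in the row tells where the rubber stamp belongs. All four are alike and fixed: 120 (x) x 62 (y) mm outside, 114 x 58 mm inside, inner floor 3 mm and walls 11 mm above its origin, which is the centre of its underside, 5 mm above the table; axes as the old rack
Not all that is in view belongs to the job. Leave any black look-alike of the tape_roll alone.

How it is judged:
By the outcome, as a careful person would: the job done as asked, in the order asked, and still so for the second after the job is handed in, with the robot touching nothing.
It also fails if it takes over 106 s, if anything falls off the work surface, if the arm or the gripper's body presses on something with over 40 N, if the wrist force passes 120 N, or if a joint passes its speed limit or range.

## Robot

A 6-joint arm with a two-finger parallel gripper is mounted at the origin on the work surface; the furniture and walls round the work are solid. World frame = base frame: x ahead of the robot, y to its left, z up, the work surface at z = 0. Lengths are in m, angles in degrees, forces in N, time in s.
With the tool pointing down it reaches from about 0.35 to 0.8 m from the base axis. Payload 7.3 kg.
Tool frame: the origin (TCP) lies midway between the tips of the shut fingers; the grasp point (between the pads) lies 19 mm behind it; z points along the fingers, y is the line along which they close (so a half turn about z gives the same grasp; the last joint's range is limited). The gripper opens to 85 mm and grips with 20 to 120 N. Pads are 22 mm wide; open, the fingers measure 114 mm over their backs; the gripper's body (76 mm by 85 mm) begins 54 mm behind the grasp point. The pads swing forward as they close: fully open they stand 13 mm farther back than shut.
Start: joints at [-82.391, 19.595, 87.324, -0, 73.075, -8.365], TCP at [0.145, -0.505, 0.231] pointing down, gripper open.
Joint ranges: [-145.02, 145.02], [-44.19, 115.74], [2.07, 154.8], [-57.11, 237.11], [16.16, 152.29], [-177.93, 177.93]. Speed limits (degrees/s): [147.25, 147.25, 180, 180, 180, 180].

## Interface

Orientations are given as a 3x3 rotation matrix whose columns are the frame's x, y, z axes.
In Python, from plant import * gives the robot as it stands. The module is installed in compiled form; this text tells all that it offers. Calls block until the motion is done:
- move_ptp(position, orientation): joint-space move of the TCP to a pose.
- move_linear(position, rotation=None, max_speed=0.15): straight line of the TCP; rotation=None keeps the orientation; max_speed is the mean speed in m/s.
- movej(angles): joint-space move.
- release() and close(): open the fingers fully, or close them until they stop; the grip force is fixed at half the most.
- sleep(seconds).
- inverse_kinematics(position, orientation): joint angles nearest the present ones, or None.
- grab_frame(name): name is "scene" or "top" or "wrist"; returns a dict with "img" (420x560x3 uint8, red, green, blue), "camera_matrix" (3x3 intrinsics, pixels), "k1" (the pictures are not rectified: a ray, as slopes to the right and down, at radius r is drawn at 1 + k1 r^2 times it, then the intrinsics apply), "T" (4x4, takes a point from camera to world coordinates). Camera axes: x right, y down, z forward; pixel columns grow to the right and rows downward; lengths in m; the calibration is good to about 2 mm. A picture is of the moment at which its call begins. There is no depth.
A pose or a line that the arm cannot do raises PlanningError and nothing moves.
- job_done(): hands the job in; it is judged then, once.
Trained networks look in the newest picture that a camera, given by its name, has taken for a name from the list of things; names that differ only in an ending like _2 or _b are one class to them, and where a whole thing is asked for, a point or a joint stands for the part that bears it (a point fixed in the world has none). Each returns a list of dicts, best first, with "p" (0 to 1); they miss things now and then, are a little off and sometimes report something else, mostly with a low value. They report only what shows in the picture. A call takes as long as a camera call. They do not tell look-alikes from the thing itself.
- outline_of(name, camera): "pixels" (420x560 bool, what is visible of it) and "uv" ([column, row] in pixels, amid what is visible of it).
Readings, each from a call of its own:
- get_clock(): time.
- get_qpos(): joint angles.
- get_joint_velocities(): joint speeds.
- get_joint_torque(): joint torques, N m.
- get_eef_pos(): TCP position.
- get_orientation(): TCP orientation.
- get_wrist_force(): force on the tool from outside, world axes, zero at the start.
- get_torque(): the same for the moment, N m.
- get_opening(): opening from 0.0 (shut) to 1.0 (fully open).
- get_grasp_force(): force on a finger pad.
Only numpy, scipy, OpenCV 4.12 (cv2) and the standard library are available. Lean on these libraries where they do the work, as an engineer would, in place of code of your own. Each camera call takes 0.05 s, during which the arm holds its last target. There are 200 camera calls.

## Working session

There is one attempt and no reset: what is moved stays moved. The work goes in short steps, each a Python script; the robot and the scene stay as the last script left them, time stands still between calls to the robot, and variables do not carry over. Pictures are saved under pics/ and viewed, at most 14 in all, crops included, and the job is handed in when it is done.

```bash
mkdir -p pics; cat > h.py <<'E'
from plant import *
import numpy as np, cv2
def save(f,n,crop=None):
    im=f["img"]
    if crop: im=cv2.resize(im[crop[1]:crop[3],crop[0]:crop[2]],None,fx=3,fy=3,interpolation=cv2.INTER_CUBIC)
    cv2.imwrite("pics/%s.png"%n,im[:,:,::-1])
def pix2w(f,uv,z):
    K=f["camera_matrix"];uv=np.atleast_2d(np.array(uv,float))
    d=np.array([f["k1"],0,0,0.])
    # slopes: distorted -> undistorted
    s=cv2.undistortPointsIter(uv.reshape(-1,1,2),K,d,None,None,(3,50,1e-9)).reshape(-1,2)
    r=np.c_[s,np.ones(len(s))]@f["T"][:3,:3].T;o=f["T"][:3,3]
    return o+r*((z-o[2])/r[:,2])[:,None]
E
python3 - <<'E'
from h import *
for c in ("top","scene"):
    f=grab_frame(c);save(f,c+"0")
    print(c,f["T"].round(3).tolist(),f["k1"],f["camera_matrix"].tolist())
    for n,z in (("eraser",.022),("tape_roll",.026),("clip",.022),("stamp",.06),("old_rack",.01),("new_rack",.014),("tray_eraser",.016)):
        for o in outline_of(n,c)[:5]:
            m=o["pixels"];print(n,round(o["p"],2),np.round(o["uv"]),m.sum(),pix2w(f,o["uv"],z).round(3)[0])
print(get_clock())
E
```

```text
top [[-0.025, -0.986, 0.166, 0.314], [-1.0, 0.027, 0.008, -0.105], [-0.012, -0.166, -0.986, 1.02], [0.0, 0.0, 0.0, 1.0]] -0.02234668572804047 [[460.92279542727084, 0.0, 276.06726749909126], [0.0, 460.92279542727084, 212.38765083836853], [0.0, 0.0, 1.0]]
eraser 0.75 [380. 214.] 225 [ 0.473 -0.325  0.022]
tape_roll 0.85 [326. 216.] 348 [ 0.471 -0.206  0.026]
tape_roll 0.83 [273. 208.] 324 [ 0.491 -0.09   0.026]
tape_roll 0.63 [177. 178.] 6386 [0.566 0.12  0.026]
tape_roll 0.61 [317. 276.] 332 [ 0.342 -0.181  0.026]
clip 0.58 [405. 219.] 138 [ 0.46  -0.379  0.022]
clip 0.5 [322. 205.] 1193 [ 0.497 -0.199  0.022]
stamp 0.75 [351. 207.] 272 [ 0.483 -0.257  0.06 ]
stamp 0.62 [178. 178.] 6380 [0.557 0.11  0.06 ]
old_rack 0.92 [350. 241.] 1231 [ 0.416 -0.258  0.01 ]
new_rack 0.91 [178. 179.] 6272 [0.567 0.12  0.014]
tray_eraser 0.57 [376. 214.] 1475 [ 0.474 -0.317  0.016]
scene [[0.537, -0.474, 0.698, -0.351], [-0.843, -0.311, 0.439, -0.603], [0.009, -0.824, -0.566, 0.705], [0.0, 0.0, 0.0, 1.0]] -0.1303653378354348 [[445.2142600608495, 0.0, 278.0403695718052], [0.0, 445.2142600608495, 203.00182842821312], [0.0, 0.0, 1.0]]
tape_roll 0.82 [280. 251.] 327 [ 0.322 -0.187  0.026]
tape_roll 0.73 [315. 220.] 243 [ 0.471 -0.197  0.026]
tape_roll 0.67 [289. 209.] 226 [ 0.478 -0.114  0.026]
stamp 0.59 [339. 224.] 303 [ 0.447 -0.274  0.06 ]
old_rack 0.82 [336. 253.] 560 [ 0.401 -0.292  0.01 ]
new_rack 0.91 [241. 174.] 2066 [0.571 0.11  0.014]
new_rack 0.62 [315. 224.] 250 [ 0.472 -0.197  0.014]
tray_eraser 0.95 [352. 244.] 485 [ 0.447 -0.315  0.016]
0.8
```

View pics/top0.png

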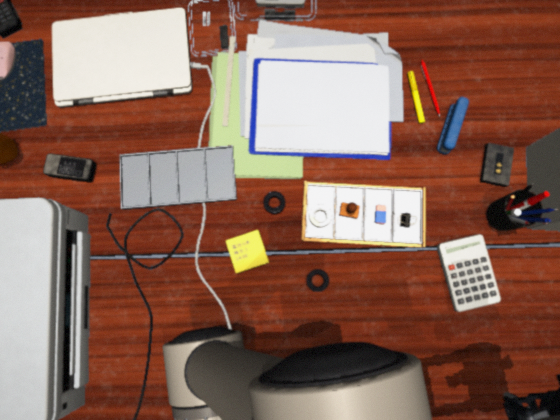

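View pics/scene0.png

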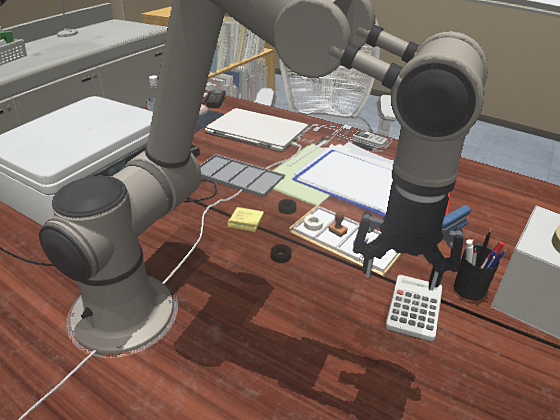

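The tape candidates are a white ring in the tray at (319,215) and two black look-alikes on the desk at (274,202) and (317,280), so I choose the white ring. The stamp is at (350,210), the eraser (blue sleeve) at (380,214) and the clip at (407,219); I see nothing else that could be taken for these three. The wooden rack reads tape, stamp, eraser, clip from left to right, so the grey rack at (178,178) should read clip, eraser, stamp, tape. Next I take a close wrist view of both racks.

```bash
cat >> h.py <<'E'
def Rdown(yaw,s=1):  # finger closing line along rack x (yaw in deg)
    a=np.radians(yaw);y=s*np.array([np.cos(a),np.sin(a),0]);z=np.array([0,0,-1.]);return np.c_[np.cross(y,z),y,z]
def best(pos,yaw):
    q0=np.array(get_qpos());c=[]
    for s in(1,-1):
        q=inverse_kinematics(pos,Rdown(yaw,s))
        if q is not None:c.append((abs(np.array(q)-q0).max(),s))
    return Rdown(yaw,min(c)[1])
E
python3 - <<'E'
from h import *
print(np.round(get_orientation(),2).tolist())
for name,p,yaw in (("new",[.53,.12,.32],4),("old",[.44,-.26,.32],-3)):
    move_ptp(p,best(p,yaw));sleep(.2)
    f=grab_frame("wrist");save(f,"w_"+name);np.save("f_%s.npy"%name,f,allow_pickle=True)
    print(name,get_clock(),np.round(get_qpos(),1),f["T"].round(3).tolist(),f["k1"])
    for n,z in (("eraser",.022),("tape_roll",.026),("clip",.022),("stamp",.06),("new_rack",.014)):
        for o in outline_of(n,"wrist")[:3]:
            print(n,round(o["p"],2),np.round(o["uv"]),o["pixels"].sum(),pix2w(f,o["uv"],z).round(3)[0])
E
```

```text
[[0.96, 0.28, 0.0], [0.28, -0.96, -0.0], [-0.0, 0.0, -1.0]]
new 3.6667 [ 4.6 18.7 74.8 -0.  86.6  0.7] [[0.998, 0.066, 0.018, 0.526], [0.069, -0.962, -0.266, 0.187], [-0.0, 0.266, -0.964, 0.463], [0.0, 0.0, 0.0, 1.0]] -0.03484978912392035
tape_roll 0.79 [260. 294.] 557 [ 0.513 -0.087  0.026]
tape_roll 0.54 [305. 161.] 13715 [0.569 0.143 0.026]
tape_roll 0.52 [231. 333.] 234 [ 0.467 -0.169  0.026]
new_rack 0.83 [305. 163.] 13451 [0.57  0.138 0.014]
old 5.6167 [-39.1  15.   79.8   0.   85.2 -36.2] [[0.999, -0.049, -0.014, 0.444], [-0.051, -0.963, -0.266, -0.192], [-0.0, 0.266, -0.964, 0.463], [0.0, 0.0, 0.0, 1.0]] -0.03484978912392035
eraser 0.66 [296. 212.] 402 [ 0.466 -0.32   0.022]
eraser 0.35 [305. 129.] 666 [ 0.483 -0.195  0.022]
tape_roll 0.92 [198. 133.] 752 [ 0.327 -0.191  0.026]
tape_roll 0.77 [326.  48.] 902 [ 0.515 -0.088  0.026]
tape_roll 0.62 [298. 124.] 599 [ 0.473 -0.187  0.026]
clip 0.57 [291. 246.] 204 [ 0.455 -0.377  0.022]
stamp 0.81 [306. 172.] 556 [ 0.479 -0.252  0.06 ]
```

View pics/w_old.png

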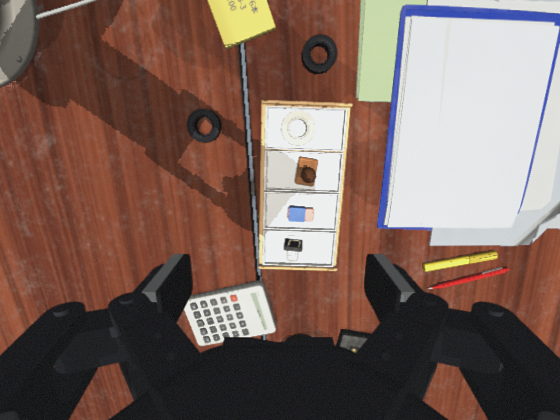

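View pics/w_new.png

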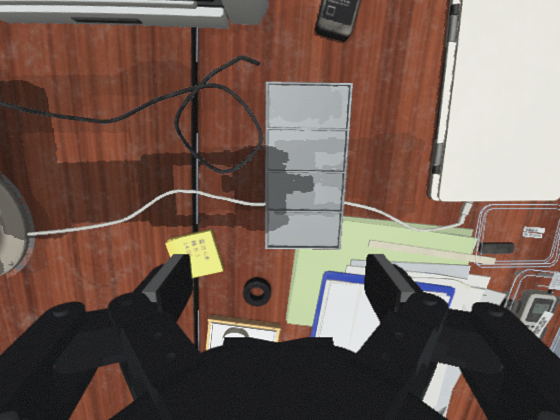

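w_old shows the row from top (+y) to bottom: white tape (298,127), stamp (308,172), eraser (300,214), clip (292,245). The black rings are outside the rack at (319,53) and (204,125). w_new shows the empty grey rack with corners at (266,83), (352,84), (341,249), (265,248). Now I locate the racks and take close views over each item.

```bash
python3 - <<'E'
from h import *
import json
fo,fn=[np.load("f_%s.npy"%n,allow_pickle=True).item() for n in("old","new")]
cfg={}
for n,f,c,z in(("old",fo,[(262,102),(351,103),(337,269),(259,268)],.016),("new",fn,[(266,83),(352,84),(341,249),(265,248)],.014)):
    w=pix2w(f,c,z);a=w[0]+w[1]-w[2]-w[3];yaw=np.degrees(np.arctan2(-a[0],a[1]))
    cfg[n]=[*w.mean(0)[:2],yaw];print(n,w.round(3).tolist(),np.round(cfg[n],3),np.linalg.norm(w[0]-w[3]),np.linalg.norm(w[0]-w[1]))
json.dump(cfg,open("cfg.json","w"))
yaw=cfg["old"][2];mont=[]
for n,z,uv in (("tape_roll",.026,(298,127)),("stamp",.06,(308,172)),("eraser",.022,(300,214)),("clip",.022,(292,245))):
    p=pix2w(fo,uv,z)[0];h=[p[0],p[1],.13 if n!="stamp" else .15]
    move_ptp(h,best(h,yaw));sleep(.15)
    f=grab_frame("wrist");np.save("f_%s.npy"%n,f,allow_pickle=True);im=f["img"].copy()
    for o in outline_of(n,"wrist")[:2]:
        m=o["pixels"].astype(np.uint8);c,_=cv2.findContours(m,0,2);r=cv2.minAreaRect(np.vstack(c))
        print(n,round(o["p"],2),np.round(o["uv"]),m.sum(),np.round(r[0]),np.round(r[1]),round(r[2]),"c",pix2w(f,r[0],z).round(4)[0],"first",p.round(3))
        if o["p"]>.5: cv2.drawContours(im,c,-1,(255,0,0),1)
    mont.append(im[80:380,80:480])
print(get_clock())
cv2.imwrite("pics/mont.png",np.vstack([np.hstack(mont[:2]),np.hstack(mont[2:])])[:,:,::-1])
E
```

```text
old [[0.423, -0.153, 0.016], [0.552, -0.161, 0.016], [0.532, -0.426, 0.016], [0.4, -0.418, 0.016]] [ 0.477 -0.29  -4.56 ] 0.26519410184531156 0.12964836117221193
new [[0.504, 0.249, 0.014], [0.628, 0.256, 0.014], [0.644, 0.001, 0.014], [0.517, -0.006, 0.014]] [0.573 0.125 3.262] 0.2555225656970904 0.12398914215992764
tape_roll 0.87 [312.  75.] 2456 [308.  84.] [62. 59.] 90 c [ 0.506  -0.0927  0.026 ] first [ 0.473 -0.191  0.026]
tape_roll 0.83 [275. 217.] 1843 [275. 204.] [54. 54.] 45 c [ 0.4722 -0.1894  0.026 ] first [ 0.473 -0.191  0.026]
stamp 0.89 [278. 202.] 1325 [279. 207.] [31. 46.] 8 c [ 0.4837 -0.2468  0.06  ] first [ 0.483 -0.252  0.06 ]
stamp 0.52 [265. 315.] 578 [266. 320.] [34. 26.] 90 c [ 0.4628 -0.3546  0.06  ] first [ 0.483 -0.252  0.06 ]
eraser 0.93 [276. 206.] 1234 [278. 207.] [28. 46.] 90 c [ 0.4725 -0.3232  0.022 ] first [ 0.472 -0.324  0.022]
eraser 0.44 [285. 129.] 1757 [285. 129.] [35. 52.] 8 c [ 0.4832 -0.2567  0.022 ] first [ 0.472 -0.324  0.022]
clip 0.72 [280. 210.] 881 [280. 216.] [41. 33.] 90 c [ 0.4585 -0.3831  0.022 ] first [ 0.457 -0.376  0.022]
8.8
```

View pics/mont.png

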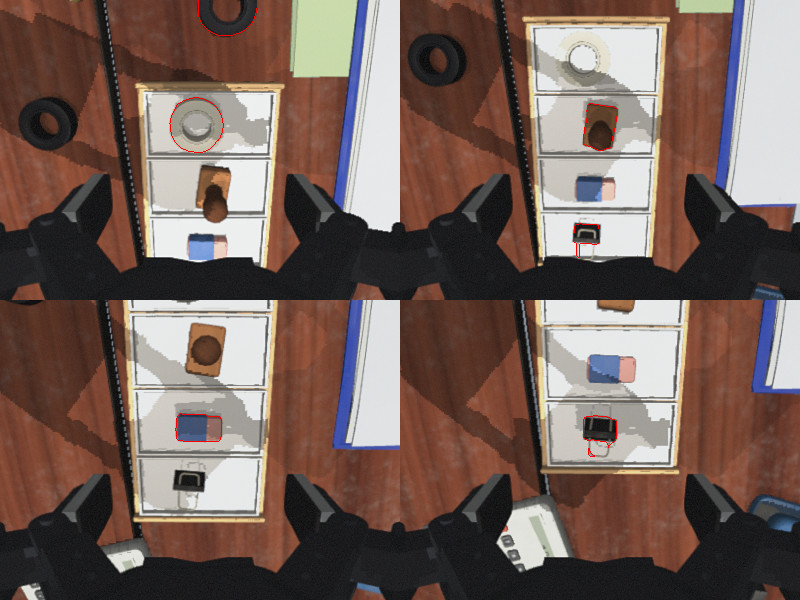

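The close crops confirm each choice: white ring in the top tray, then stamp, eraser and clip, all roughly square to the rack. Both black rings lie outside the rack. Moving the tape first.

```bash
cat >> h.py <<'E'
import json
cfg=json.load(open("cfg.json"))
def lane(y,x=0):
    cx,cy,a=cfg["new"];a=np.radians(a);return [cx+x*np.cos(a)-y*np.sin(a),cy+x*np.sin(a)+y*np.cos(a)]
def pick(xy,zg,zh=.13):
    yaw=cfg["old"][2];h=[*xy,zh];move_ptp(h,best(h,yaw));move_linear([*xy,zg]);print("desc F",np.round(get_wrist_force(),1))
    close();print("closed",round(get_opening(),3),round(get_grasp_force(),1),np.round(get_wrist_force(),1))
    move_linear([*xy,zh]);print("lifted",round(get_opening(),3),round(get_grasp_force(),1),np.round(get_eef_pos(),4),get_clock())
def place(xy,zp,zh=.13):
    yaw=cfg["new"][2];h=[*xy,zh];move_ptp(h,best(h,yaw));move_linear([*xy,zp+.01]);move_linear([*xy,zp],max_speed=.04);print("place F",np.round(get_wrist_force(),1))
    release();sleep(.1);move_linear([*xy,zh]);print("placed",get_clock())
E
python3 - <<'E'
from h import *
fs={n:np.load("f_%s.npy"%n,allow_pickle=True).item() for n in("stamp","eraser","clip")}
print("stamp",pix2w(fs["stamp"],[(280,213)],.060),pix2w(fs["eraser"],[(285,128)],.060))
print("clip",pix2w(fs["clip"],[(280,210)],.022),pix2w(fs["eraser"],[(270,260)],.022))
pick([.472,-.190],.010);place(lane(-.096),.0085)
h=[*lane(-.06),.2];move_ptp(h,best(h,cfg["new"][2]))
save(grab_frame("wrist"),"t1");print(np.round(get_wrist_force(),1))
E
```

```text
stamp [[ 0.48383021 -0.25191383  0.06      ]] [[ 0.48275062 -0.25555735  0.06      ]]
clip [[ 0.45934556 -0.37805185  0.022     ]] [[ 0.46087777 -0.37416234  0.022     ]]
desc F [-0.6 -0.4 -0.3]
closed 0.54 61.0 [-1.8 -0.   8.6]
lifted 0.541 61.4 [ 0.4715 -0.1897  0.1292] 11.9417
place F [ 0.3 -0.3  4.4]
placed 15.725
[-0.6 -1.1  0.2]
```

View pics/t1.png

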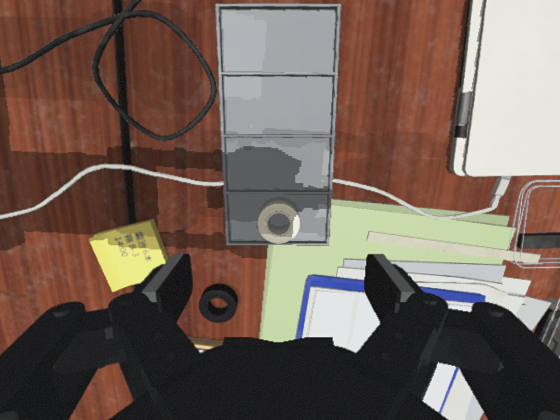

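The tape lies at (278,221) in the bottom (rightmost) lane, whose inner rows run about 191–242. I check the numbers for how well it is centred across the lane.

```bash
python3 - <<'E'
from h import *
f=grab_frame("wrist");np.save("f_t1.npy",f,allow_pickle=True)
o=[o for o in outline_of("tape_roll","wrist") if abs(o["uv"][1]-221)<15][0]
c,_=cv2.findContours(o["pixels"].astype(np.uint8),0,2);x,y,w,h=cv2.boundingRect(np.vstack(c));print(o["p"],x,y,w,h)
print("tape top",pix2w(f,[(x+w/2,y+h/2),(x+w/2,y),(x+w/2,y+h)],.024).round(4).tolist(),"cmd",np.round(lane(-.096),4))
C=pix2w(f,[(217,5),(340,5),(329,244),(227,244)],.014);print("corners",C.round(4).tolist(),C.mean(0).round(4))
print("div",pix2w(f,[(224,191),(332,191),(221,137),(334,137),(219,74),(338,74)],.014).round(4).tolist())
E
```

```text
0.63 259 200 42 44
tape top [[0.5801, 0.0292, 0.024], [0.5785, 0.0551, 0.024], [0.5817, 0.0021, 0.024]] cmd [0.5786 0.0291]
corners [[0.5043, 0.2488, 0.014], [0.6266, 0.2556, 0.014], [0.6412, 0.0014, 0.014], [0.5178, -0.0058, 0.014]] [0.5725 0.125  0.014 ]
div [[0.5137, 0.0596, 0.014], [0.6378, 0.0668, 0.014], [0.5098, 0.1201, 0.014], [0.6337, 0.1272, 0.014], [0.5071, 0.1844, 0.014], [0.6312, 0.1914, 0.014]]
```

The tape is within 3 mm of its lane's centre and clear of both walls. Stamp next, then eraser.

```bash
python3 - <<'E'
from h import *
pick([.483,-.2535],.035);place(lane(-.031),.0335,.14)
pick([.4725,-.322],.010);place(lane(.033),.0085)
h=[.46,-.35,.16];move_ptp(h,best(h,cfg["old"][2]));sleep(.1)
a=grab_frame("wrist");np.save("f_clip2.npy",a,allow_pickle=True)
b=grab_frame("top")
cv2.imwrite("pics/t2.png",np.hstack([a["img"][60:360,130:430],cv2.resize(b["img"][130:230,100:250],None,fx=3,fy=3)])[:,:,::-1])
E
```

```text
desc F [-0.2  0.1 -0.3]
closed 0.234 58.4 [-1.1  0.9  4.4]
lifted 0.233 58.6 [ 0.4824 -0.2531  0.1291] 19.75
place F [ 0.2 -0.  -1.2]
placed 23.9
desc F [-0.6  0.5 -0.1]
closed 0.47 60.8 [-0.2  0.9  6.1]
lifted 0.468 60.4 [ 0.472  -0.3216  0.1291] 27.8583
place F [ 0.4 -0.   4.9]
placed 32.5083
```

View pics/t2.png

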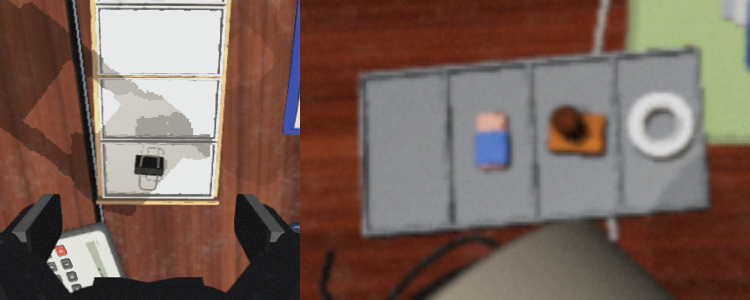

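Eraser, stamp and tape stand in lanes 2, 3 and 4, about mid-lane, and the old trays are empty except for the clip. The clip's body is at crop (149,165), which is (279,225) in the wrist picture. Clip next.

```bash
python3 - <<'E'
from h import *
f=np.load("f_clip2.npy",allow_pickle=True).item()
p=pix2w(f,[(279,226)],.018)[0];print(p)
xy=[p[0],(p[1]-.3765)/2]
pick(xy,.009);place(lane(.0965),.0085)
h=[*lane(.03),.24];move_ptp(h,best(h,cfg["new"][2]));sleep(.2)
a=grab_frame("wrist");np.save("f_fin.npy",a,allow_pickle=True);save(a,"t3",(170,60,400,260))
print(get_opening(),get_clock())
E
```

```text
[ 0.45938571 -0.37876587  0.018     ]
desc F [ 0.3  0.6 -0.1]
closed 0.327 59.6 [-0.8  0.2  6. ]
lifted 0.33 59.0 [ 0.4589 -0.3771  0.1289] 37.35
place F [ 0.2  0.4 -0.3]
placed 42.4667
1.001841779833717 43.2917
```

View pics/t3.png

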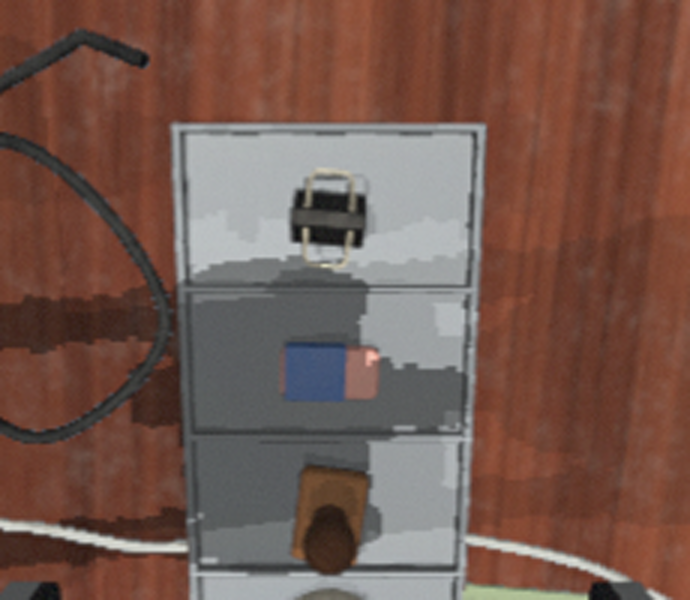

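From top to bottom the lanes hold the clip (upright, mid-lane), the eraser (flat), the stamp (standing) and the tape, which is the asked order. The gripper is open and clear, so I hand the job in.

```bash
python3 -c "
from h import *
print(job_done(),get_clock())"
```

```text
the job is handed in; nothing more can be done
the job is handed in; nothing more can be done
```

The grey rack now holds the clip, eraser, stamp and tape from left to right, each near the middle of its lane with the stamp upright; the job was handed in at about 43 s, and no verdict was shown.

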